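# Unscrew the red lid of the chilli jar

### The job

Open the jar with the red lid: unscrew the lid anticlockwise with a few regripped twists until it comes free, lift it straight off, and set it down (do not drop it) right way up in the middle of the small round wooden board. Leave the jar with the green lid shut.

Things in the scene. Friction and masses are not known exactly. Their poses are not given: they have to be found in the camera images.
- red_lid: Round red ribbed screw lid, 52 mm wide, 34 mm high, 60 g, white stripe on top. Origin: centre of its underside, z up. It starts tight on a fixed white jar (76 mm wide, red band) whose shoulder is 85 mm above the table. Grip the sides above mid-height, any yaw. It keeps its height while turning (2 mm play), then lifts straight off; raise it 40 mm to clear the neck.
- red_thread (a joint): How far the red lid is unscrewed, rad: 0 tight (the start), growing anticlockwise seen from above. Lugs hold the lid down until about 2.3, then it can be lifted; a stop ends the turn at 2.5. Steady friction of about 0.25 N m; stays where it is left; the lid has about 0.1 rad of play before the thread follows. Needs two or more twists with a new grip between.
- board: Round light-wood board, 150 mm in diameter and 12 mm thick, lying flat and loose on the table, 450 g. Origin at the centre of its underside.
- green_lid: The same kind of lid in green, on an equal jar with a green band; not to be opened. Origin at the centre of its underside, 85 mm above the table.
Mind the look-alikes: they are no part of the job. What is meant by the red_lid is not grey or yellow, and is the smaller of those in its own colour.

How it is judged:
On the way, in this order (a step that is already met when the one before it is completed fails the run):
1. the red lid has been unscrewed by at least 2.2 rad (value of joint red_thread above 2.2 rad), for 0.1 s.
2. the red lid is lifted clear of its jar (height (world z) of red_lid above 0.112 m), for 0.1 s.
3. the red lid is lowered in the grip to within 20 mm of the board's top, over its middle (horizontal distance between red_lid and board below 0.045 m and z of red_lid in the frame of board below 0.032 m and contact force between the fingers and red_lid above 0.5 N), for 0.05 s.
At the end, for the whole second after the job is handed in: The red lid lies at rest, right way up (within 10 degrees) and flat on the round board, its centre within 45 mm of the board's centre; the green lid is still on its jar (within 20 mm of where it was) (horizontal distance between red_lid and board below 0.045 m and z of red_lid in the frame of board between 0.008 and 0.018 m and angle between red_lid's own z axis and vertical below 0.17 rad and linear speed of red_lid below 0.02 m/s and distance of green_lid from where it was at the start of the episode below 0.02 m); the robot touches nothing.
It fails at once if the green lid is taken off its jar (moved by more than 20 mm) (distance of green_lid from where it was at the start of the episode above 0.02 m).
It also fails if it takes over 48 s, if anything falls off the work surface, if the arm or the gripper's body presses on something with over 40 N, if the wrist force passes 120 N, or if a joint passes its speed limit or range.

### The arm

A 7-joint arm with a two-finger parallel gripper is mounted at the origin on the work surface. World frame = base frame: x ahead of the robot, y to its left, z up, the work surface at z = 0. Lengths are in m, angles in rad, forces in N, time in s.
With the tool pointing down it reaches from about 0.425 to 0.925 m from the base axis. Payload 6.8 kg.
Tool frame: the origin (TCP) lies on the centre line of the jaws, within the pads' length; the fingertips stand 8 mm ahead of it and the grasp point (between the pads) lies 11 mm behind it (bot.tips_ahead is the distance from the TCP to the fingertips, in m); z points along the fingers, y is the line along which they close (so a half turn about z gives the same grasp; the last joint's range is limited). The gripper opens to 85 mm and grips with 20 to 120 N. Pads are 22 mm wide; open, the fingers measure 114 mm over their backs; the gripper's body (76 mm by 85 mm) begins 54 mm behind the grasp point. The pads swing forward as they close: fully open they stand 13 mm farther back than shut.
Start: joints at [-1.249, 0.477, 0.022, 1.555, -0.011, 1.109, -0.083], TCP at [0.281, 0.614, 0.205] pointing down, gripper open.
Joint ranges: [-2.96, 2.96], [-0.34, 2.1], [-1.41, 1.46], [0.24, 2.44], [-1.37, 4.51], [0.17, 1.92], [-2.96, 2.96]. Speed limits (rad/s): [2.39, 2.39, 3.14, 3.14, 3.14, 3.14, 3.14].

### API

Orientations are given as a unit quaternion [w, x, y, z].
In Python, from station import bot gives the robot as it stands.
- The arm moves only by the tool send_rows, never from a script. Its argument "deltas" is text: rows parted by semicolons, each of 4 numbers parted by spaces: the shift along the tool's x, y, z in m, then the turn about the tool's z in degrees. In form: x y z spin; .... A call has 1 to 5 rows; each row is the pose to reach, as a shift and turn from the pose commanded when the call began, along the tool's axes at that moment; what a row does not reach only later rows make up. A row lasts 1/10 s, in which the tool goes at most 50 mm and 8.59 degrees, less where a joint would pass 70% of its speed; a pose out of reach is approached as far as the arm can. A call with a gripper value outside its range is refused whole. "claw" is the opening, from 0 (shut) to 1 (fully open), set as the call begins (left out, the last holds). The fingers move at their own pace and stop on an object; "force" is the grip in N (left out, the last holds). Time passes only in rows, so rows that repeat a pose let the fingers close. It gives the time, the measured TCP pose, the force, the opening and the grip force at its end, in the units of the state.
- bot.get_obs(): the state, without advancing time (a new reading comes with each control period).
- bot.read_camera(name): name is "scene" or "side" or "wrist"; returns a dict with "img" (400x640x3 uint8, red, green, blue), "depth" (400x640 float32, m along the optical axis (not along the pixel's ray), 0 where there is no reading), "fx", "fy", "cx", "cy" (pixels), "camera_from_world" (4x4, takes a point from world to camera coordinates). Camera axes: x right, y up, looking along -z (the intrinsics and any distortion apply to the point x, -y, -z); pixel columns grow to the right and rows downward; lengths in m; the calibration is good to about 2 mm. A picture is of the moment at which its call begins.
- bot.hand_in(): hands the job in; it is judged then, once.
Trained networks look in a picture, given as the dict that the camera call returned (one of the last four; its "shot" number tells which), for a name from the list of things; names that differ only in an ending like _2 or _b are one class to them, and where a whole thing is asked for, a point or a joint stands for the part that bears it (a point fixed in the world has none). Each returns a list of dicts, best first, with "confidence" (0 to 1); they miss things now and then, are a little off and sometimes report something else, mostly with a low value. They report only what shows in the picture. A call takes as long as a camera call. They do not tell look-alikes from the thing itself.
- bot.masks_of(picture, query): "mask" (400x640 bool, what is visible of it).
- bot.landmark_of(picture, query): "xyz" ([x, y, z] in m, in world coordinates, good to about 4 mm: a listed point, or the origin of a listed thing).
The state is a dict: "t": time; "q": joint angles; "joint_vel": joint speeds; "joint_torque": joint torques, N m; "eef_pos": TCP position; "tool_rot": TCP orientation; "contact_force": force on the tool from outside, world axes, zero at the start; "torque": the same for the moment, N m; "gripper_width": opening from 0.0 (shut) to 1.0 (fully open); "grasp_force": force on a finger pad.
Only numpy, scipy, OpenCV 4.12 (cv2) and the standard library are available. Lean on these libraries where they do the work, as an engineer would, in place of code of your own. Each camera call takes 0.05 s, during which the arm holds its last target. There are 200 camera calls.

## Working session

There is one attempt and no reset: what is moved stays moved. The work goes in short steps, Python scripts to look and compute and a tool call to move; the robot and the scene stay as the last step left them, time stands still between calls to the robot, and variables do not carry over. Pictures are saved under pics/ and viewed, at most 10 in all, crops included, and the job is handed in when it is done.

Besides the shell and the picture viewer there is one more tool, called after ">>>" by a JSON object that holds its "method" and its "body", one argument or row to a line. send_rows: Moves the arm, as the interface text tells. Its arguments: {"type":"object","properties":{"deltas":{"type":"string"},"claw":{"type":"number"},"force":{"type":"number"}},"required":["deltas"]}

```bash
mkdir -p pics
cat > h.py <<'E'
import numpy as np,cv2
from station import bot
def save(p,n,crop=None,scale=1):
    im=p["img"][...,::-1]
    if crop: a,b,c,d=crop; im=im[b:d,a:c]
    cv2.imwrite("pics/"+n,cv2.resize(im,None,fx=scale,fy=scale,interpolation=cv2.INTER_CUBIC))
def world(p,u,v):
    d=p["depth"][v,u]
    c=np.stack([(u-p["cx"])/p["fx"]*d,-(v-p["cy"])/p["fy"]*d,-d,np.ones_like(d)],-1)
    return (c@np.linalg.inv(p["camera_from_world"]).T)[...,:3]
E
python3 - <<'E'
from h import *
for c in ("scene","side"):
    p=bot.read_camera(c); save(p,c+"0.png")
    for n in ("red_lid","green_lid","board"):
        for r in bot.landmark_of(p,n): print(c,n,np.round(r["xyz"],3),round(r["confidence"],2))
        for r in bot.masks_of(p,n):
            v,u=np.nonzero(r["mask"]); w=world(p,u,v); print("   mask",round(r["confidence"],2),int(u.mean()),int(v.mean()),len(u),np.round(np.median(w,0),3),np.round(np.percentile(w,[2,98],axis=0),3).tolist(),p["img"][v,u].mean(0).astype(int))
o=bot.get_obs();print(o["t"],o["eef_pos"],o["tool_rot"],o["gripper_width"],o["contact_force"])
E
```

```text
scene red_lid [0.693 0.234 0.002] 0.84
scene red_lid [0.59  0.254 0.088] 0.79
scene red_lid [0.644 0.141 0.   ] 0.6
   mask 0.93 468 235 1307 [0.606 0.255 0.116] [[0.566, 0.23, 0.086], [0.616, 0.28, 0.121]] [245  93  87]
   mask 0.67 430 318 2424 [0.712 0.232 0.044] [[0.667, 0.201, 0.004], [0.729, 0.262, 0.047]] [252 246 138]
scene green_lid [ 0.468 -0.231  0.085] 0.78
   mask 0.6 239 143 519 [ 0.481 -0.222  0.113] [[0.45, -0.251, 0.088], [0.494, -0.206, 0.122]] [108 204 124]
   mask 0.27 328 210 2573 [ 0.503 -0.004  0.013] [[0.428, -0.074, 0.005], [0.564, 0.06, 0.015]] [252 243 196]
scene board [ 0.492 -0.006 -0.002] 0.81
   mask 0.63 328 210 2660 [ 0.504 -0.004  0.013] [[0.426, -0.074, 0.003], [0.564, 0.062, 0.015]] [251 241 194]
side red_lid [0.639 0.142 0.003] 0.71
side red_lid [0.493 0.265 0.001] 0.69
side red_lid [0.591 0.256 0.084] 0.66
side red_lid [0.694 0.233 0.001] 0.58
   mask 0.97 351 185 683 [0.643 0.117 0.04 ] [[0.613, 0.105, 0.003], [0.676, 0.166, 0.048]] [214  60  53]
   mask 0.84 325 137 371 [0.589 0.237 0.113] [[0.565, 0.227, 0.037], [0.614, 0.434, 0.123]] [210  65  59]
   mask 0.65 289 166 324 [0.493 0.248 0.03 ] [[0.468, 0.238, 0.005], [0.516, 0.282, 0.038]] [135 133 129]
   mask 0.64 366 165 501 [0.694 0.21  0.042] [[0.662, 0.196, 0.006], [0.722, 0.257, 0.048]] [231 206  68]
side green_lid [ 0.468 -0.238  0.086] 0.83
   mask 0.62 272 272 1148 [ 0.468 -0.247  0.119] [[0.441, -0.26, 0.086], [0.492, -0.209, 0.122]] [ 83 174  97]
   mask 0.18 325 137 362 [0.588 0.236 0.114] [[0.565, 0.227, 0.088], [0.614, 0.277, 0.123]] [212  65  59]
side board [ 0.488 -0.008 -0.003] 0.58
   mask 0.59 289 232 2531 [ 0.49  -0.023  0.014] [[0.423, -0.084, 0.006], [0.557, 0.054, 0.016]] [220 177 122]
0.7 [0.281271   0.61363541 0.20495373] [-1.34739241e-05  2.13265274e-01  9.76994330e-01  4.31711370e-05] 1.0008141907015682 [0.08994069 0.49213736 0.63185735]
```

View scene.

View pics/scene0.png

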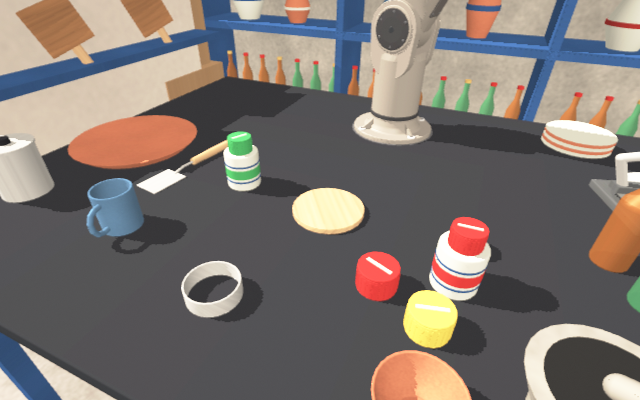

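Run:
```python
import cv2
im=cv2.imread("pics/scene0.png")[190:390,370:630]
cv2.imwrite("pics/crop0.png",cv2.resize(im,None,fx=3,fy=3)[:600,:780])
```

```text
(no output)
```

View pics/crop0.png

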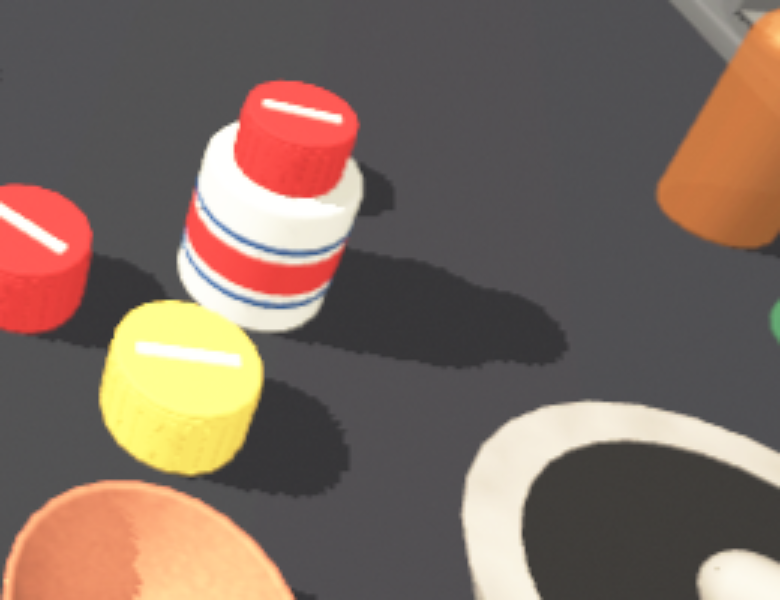

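The options are: the red lid on the jar at (468,235), the larger loose red lid at (378,276), the yellow lid at (430,318), and a grey lid hidden behind the jar. The target is the small red lid on the red-banded jar, and the crop confirms it. I'll check what stands near the path before moving.

Run:
```python
from h import *
print(bot.tips_ahead)
p=bot.read_camera("scene")
v,u=np.mgrid[100:400:2,380:640:2]; w=world(p,u.ravel(),v.ravel())
ok=(p["depth"][v,u].ravel()>0)&(w[:,2]>.06)
w=w[ok]; 
for x in np.arange(.2,.8,.05):
    print(round(x,2),[ (round(y,2),round(float(w[m,2].max()),2)) for y in np.arange(.0,.8,.05) if (m:=(abs(w[:,0]-x)<.025)&(abs(w[:,1]-y)<.025)).sum()>2])
```

```text
0.008
0.2 [(np.float64(0.5), 0.06), (np.float64(0.55), 0.06)]
0.25 [(np.float64(0.5), 0.13), (np.float64(0.55), 0.13)]
0.3 []
0.35 []
0.4 [(np.float64(0.45), 0.13), (np.float64(0.5), 0.14)]
0.45 [(np.float64(0.45), 0.13), (np.float64(0.5), 0.14)]
0.5 []
0.55 [(np.float64(0.25), 0.12)]
0.6 [(np.float64(0.2), 0.09), (np.float64(0.25), 0.12), (np.float64(0.3), 0.12)]
0.65 [(np.float64(0.25), 0.09)]
0.7 [(np.float64(0.35), 0.08), (np.float64(0.4), 0.08), (np.float64(0.45), 0.08)]
0.75 [(np.float64(0.35), 0.08), (np.float64(0.4), 0.11), (np.float64(0.45), 0.11)]
0.8 [(np.float64(0.35), 0.08), (np.float64(0.4), 0.11)]
```

>>> {"method": "send_rows", "body": {
  "deltas": "-0.045 -0.02 -0.02 0; -0.09 -0.04 -0.04 0; -0.13 -0.06 -0.04 0; -0.17 -0.08 -0.04 0; -0.21 -0.1 -0.04 0"
}}

```text
t: 1.25
eef_pos: [0.4318, 0.4336, 0.2455]
tool_rot: [0.0, 0.213, 0.977, 0.0]
contact_force: [1.0, 0.4, 0.1]
gripper_width: 0.999
grasp_force: 0.0
```

>>> {"method": "send_rows", "body": {
  "deltas": "-0.045 -0.02 0 0; -0.09 -0.04 0 0; -0.13 -0.06 0 0; -0.17 -0.08 0 0; -0.21 -0.1 0 0"
}}

```text
t: 1.75
eef_pos: [0.5807, 0.2553, 0.2452]
tool_rot: [0.0, 0.213, 0.977, 0.0]
contact_force: [-0.2, 0.2, -0.4]
gripper_width: 0.999
grasp_force: 0.0
```

>>> {"method": "send_rows", "body": {
  "deltas": "-0.005 0.0 0 0;-0.01 0.0 0 0;-0.01 0.0 0 0;-0.01 0.0 0 0;-0.01 0.0 0 0"
}}

```text
t: 2.25
eef_pos: [0.5879, 0.2543, 0.2449]
tool_rot: [-0.0, 0.212, 0.977, 0.0]
contact_force: [0.2, 0.6, 0.8]
gripper_width: 1.0
grasp_force: 0.0
```

```bash
cat > look.py <<'E'
from h import *
import sys
from scipy.spatial.transform import Rotation as R
p=bot.read_camera("wrist"); save(p,sys.argv[1])
o=bot.get_obs(); w0,x,y,z=o["tool_rot"]; r=R.from_quat([x,y,z,w0]).as_matrix()
print(o["t"],np.round(o["eef_pos"],4),np.round(r,3).tolist(),np.round(o["q"],3))
for n in sys.argv[2:]:
    for q in bot.landmark_of(p,n): print(n,np.round(q["xyz"],4),round(q["confidence"],2),"toolshift",np.round(r.T@(q["xyz"]-o["eef_pos"]),4))
    for q in bot.masks_of(p,n):
        v,u=np.nonzero(q["mask"]); w=world(p,u,v); top=np.percentile(w[:,2],90); s=w[abs(w[:,2]-top)<.004]
        s=s[np.linalg.norm(s[:,:2]-np.median(s[:,:2],0),axis=1)<.1]
        c,rad=cv2.minEnclosingCircle(s[:,:2].astype(np.float32)); print(" mask",int(u.mean()),int(v.mean()),len(u),"top",round(top,4),"circle",np.round(c,4),round(rad,4),"mean",np.round(s.mean(0),4))
E
python3 look.py w1.png red_lid
```

```text
2.3 [0.588  0.254  0.2449] [[-0.91, 0.415, -0.0], [0.415, 0.91, 0.0], [0.0, 0.0, -1.0]] [-0.638  0.389  0.18   1.607 -0.075  1.152  0.702]
red_lid [ 4.898e-01  2.651e-01 -4.000e-04] 0.86 toolshift [ 0.0938 -0.0307  0.2453]
red_lid [0.6945 0.2302 0.0024] 0.8 toolshift [-0.1069  0.0225  0.2424]
red_lid [6.439e-01 1.433e-01 2.000e-04] 0.71 toolshift [-0.0969 -0.0776  0.2446]
red_lid [0.5918 0.2589 0.0829] 0.64 toolshift [-0.0015  0.006   0.162 ]
 mask 318 181 2683 top 0.1203 circle [0.5887 0.2551] 0.0259 mean [0.588  0.2553 0.1194]
 mask 336 248 2618 top 0.0452 circle [0.6937 0.2321] 0.0333 mean [0.6927 0.2324 0.0442]
 mask 290 82 1908 top 0.0355 circle [0.4907 0.266 ] 0.0257 mean [0.4905 0.2662 0.0344]
 mask 254 244 2798 top 0.0454 circle [0.645  0.1407] 0.0341 mean [0.6444 0.1417 0.0445]
```

View pics/w1.png

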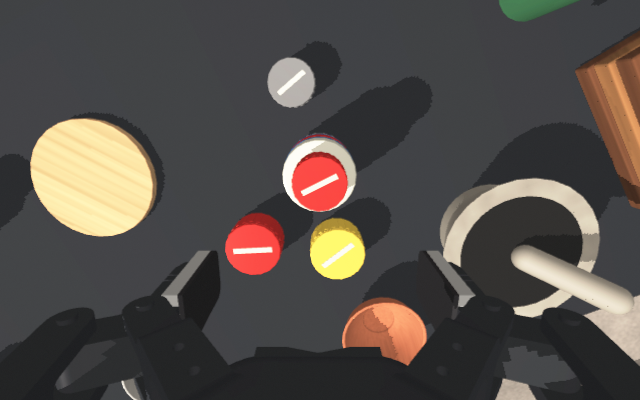

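>>> {"method": "send_rows", "body": {
  "deltas": "0 0.001 0.04 0; 0 0.001 0.08 0; 0 0.001 0.12 0; 0 0.001 0.146 0; 0 0.001 0.146 0"
}}

```text
t: 2.9
eef_pos: [0.5861, 0.2526, 0.0949]
tool_rot: [-0.003, 0.213, 0.977, -0.002]
contact_force: [0.4, -0.8, -0.4]
gripper_width: 1.002
grasp_force: 0.0
```

>>> {"method": "send_rows", "body": {
  "deltas": "0 0 0 0; 0 0 0 0; 0 0 0 0; 0 0 0 0; 0 0 0 0",
  "claw": 0,
  "force": 50
}}

```text
t: 3.4
eef_pos: [0.5896, 0.2538, 0.0998]
tool_rot: [0.001, 0.213, 0.977, 0.0]
contact_force: [-0.3, 1.0, 0.0]
gripper_width: 0.145
grasp_force: 0.0
```

```bash
python3 look.py w2.png red_lid; python3 -c "
from h import *
o=bot.get_obs();print(o['gripper_width'],o['grasp_force'],o['torque'])
save(bot.read_camera('side'),'s2.png',(220,60,460,240),3)"
```

```text
3.45 [0.5895 0.2537 0.0995] [[-0.909, 0.417, 0.001], [0.417, 0.909, 0.0], [-0.001, 0.001, -1.0]] [-0.617  0.535  0.155  1.74  -0.103  0.874  0.724]
red_lid [ 6.914e-01  2.281e-01 -6.000e-04] 0.97 toolshift [-0.1032  0.0191  0.1002]
red_lid [ 0.4883  0.2639 -0.0005] 0.89 toolshift [ 0.0963 -0.0329  0.0999]
red_lid [ 0.6401  0.1403 -0.0016] 0.87 toolshift [-0.0932 -0.082   0.1011]
 mask 273 63 5150 top 0.0354 circle [0.4906 0.2662] 0.0261 mean [0.4903 0.2664 0.0344]
 mask 223 284 1595 top 0.0441 circle [0.6399 0.1385] 0.0334 mean [0.6473 0.121  0.0442]
 mask 319 228 6612 top 0.1201 circle [0.5886 0.2551] 0.026 mean [0.583  0.2577 0.1193]
 mask 321 323 1615 top 0.045 circle [0.6815 0.2162] 0.0259 mean [0.6834 0.2154 0.0441]
-0.0030429115036147434 0.0 [0.01800658 0.02181533 0.0467315 ]
```

View pics/s2.png

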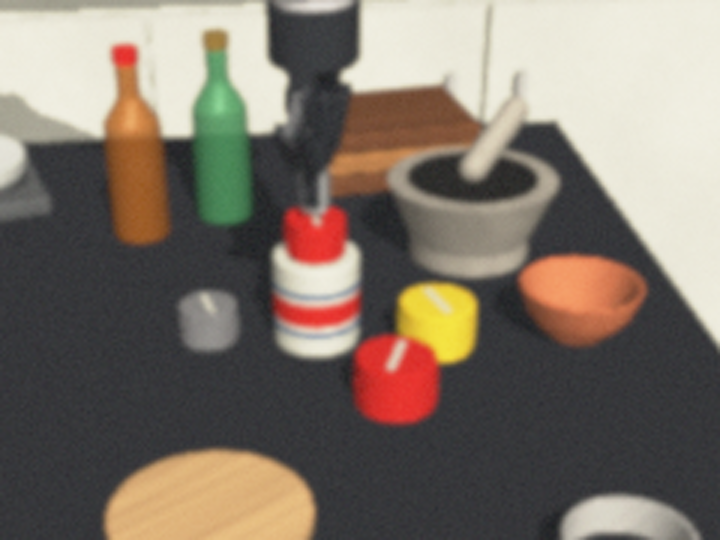

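View pics/w2.png

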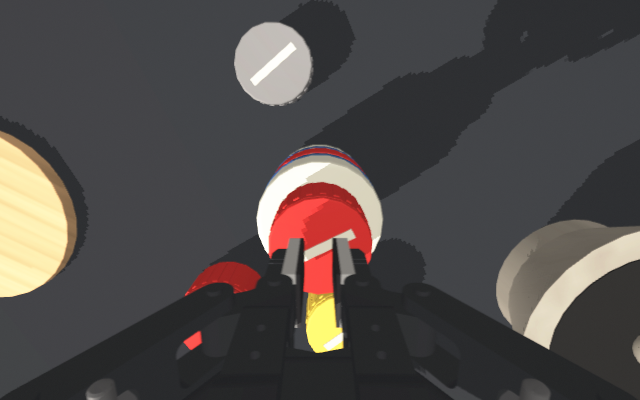

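The side and wrist views show the fingers shut above the lid, not around it. The tips seem higher than the TCP reading implies, so I'll measure them by depth.

Run:
```python
from h import *
p=bot.read_camera("wrist")
save(p,"w3.png",(220,160,420,360),3)
o=bot.get_obs();print(o["eef_pos"],o["gripper_width"],o["grasp_force"])
for v in range(220,300,8):
    print(v,[ (u,*np.round(world(p,np.array([u]),np.array([v]))[0],3).tolist()) for u in (285,295,320,342,352)])
c=np.linalg.inv(p["camera_from_world"])[:3,3];print(c)
```

```text
[0.58921859 0.25351391 0.09893549] -0.0010530129694956575 0.0
220 [(285, 0.568, 0.246, 0.119), (295, 0.57, 0.25, 0.12), (320, 0.575, 0.261, 0.12), (342, 0.579, 0.271, 0.119), (352, 0.581, 0.275, 0.119)]
228 [(285, 0.572, 0.244, 0.12), (295, 0.574, 0.249, 0.119), (320, 0.579, 0.26, 0.119), (342, 0.583, 0.269, 0.118), (352, 0.585, 0.273, 0.12)]
236 [(285, 0.575, 0.243, 0.12), (295, 0.577, 0.247, 0.12), (320, 0.582, 0.258, 0.12), (342, 0.587, 0.267, 0.12), (352, 0.588, 0.272, 0.121)]
244 [(285, 0.58, 0.24, 0.118), (295, 0.581, 0.245, 0.119), (320, 0.579, 0.259, 0.136), (342, 0.59, 0.266, 0.12), (352, 0.592, 0.27, 0.12)]
252 [(285, 0.583, 0.239, 0.119), (295, 0.578, 0.248, 0.137), (320, 0.579, 0.259, 0.145), (342, 0.587, 0.266, 0.136), (352, 0.597, 0.269, 0.119)]
260 [(285, 0.577, 0.244, 0.144), (295, 0.578, 0.248, 0.145), (320, 0.579, 0.259, 0.152), (342, 0.527, 0.282, 0.268), (352, 0.601, 0.267, 0.119)]
268 [(285, 0.577, 0.245, 0.152), (295, 0.579, 0.248, 0.151), (320, 0.579, 0.259, 0.158), (342, 0.587, 0.265, 0.151), (352, 0.588, 0.269, 0.151)]
276 [(285, 0.573, 0.248, 0.166), (295, 0.573, 0.252, 0.169), (320, 0.58, 0.259, 0.164), (342, 0.58, 0.267, 0.169), (352, 0.583, 0.269, 0.167)]
284 [(285, 0.573, 0.249, 0.172), (295, 0.574, 0.252, 0.173), (320, 0.583, 0.257, 0.163), (342, 0.58, 0.266, 0.173), (352, 0.583, 0.269, 0.171)]
292 [(285, 0.574, 0.249, 0.176), (295, 0.575, 0.252, 0.177), (320, 0.586, 0.256, 0.163), (342, 0.581, 0.266, 0.177), (352, 0.583, 0.268, 0.176)]
[0.52693218 0.28179955 0.26839254]
```

View pics/w3.png

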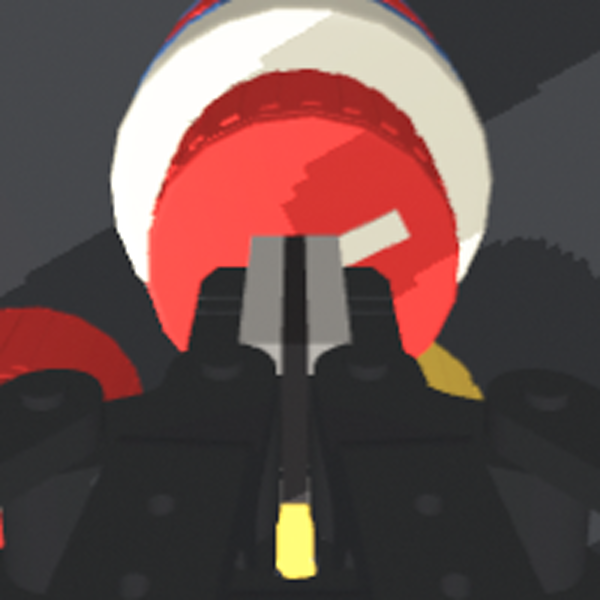

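The tips are really at z≈0.131 with the TCP reading 0.099, so the fingers end about 31 mm behind the TCP rather than 8 mm ahead. The lid height from the same camera is right, and the side view agrees. I'll use the measured offset: open, then go down another 40 mm or so.

>>> {"method": "send_rows", "body": {
  "deltas": "0 0 0 0; 0 0 0 0; 0 0 0 0; 0 0 0 0; 0 0 0 0",
  "claw": 1
}}

```text
t: 4.15
eef_pos: [0.5892, 0.2535, 0.0989]
tool_rot: [-0.0, 0.213, 0.977, -0.0]
contact_force: [-0.4, 0.1, -0.1]
gripper_width: 0.846
grasp_force: 0.0
```

>>> {"method": "send_rows", "body": {
  "deltas": "0 0.001 0.01 0; 0 0.001 0.02 0; 0 0.001 0.03 0; 0 0.001 0.04 0; 0 0.001 0.04 0"
}}

```text
t: 4.65
eef_pos: [0.5882, 0.2538, 0.0566]
tool_rot: [-0.001, 0.213, 0.977, -0.001]
contact_force: [-1.0, 0.3, -0.3]
gripper_width: 0.998
grasp_force: 0.0
```

>>> {"method": "send_rows", "body": {
  "deltas": "0 0 0 0; 0 0 0 0; 0 0 0 0; 0 0 0 0; 0 0 0 0",
  "claw": 0,
  "force": 50
}}

```text
t: 5.15
eef_pos: [0.5903, 0.2547, 0.0598]
tool_rot: [0.001, 0.213, 0.977, 0.001]
contact_force: [-0.1, 0.3, 4.6]
gripper_width: 0.596
grasp_force: 52.2
```

>>> {"method": "send_rows", "body": {
  "deltas": "0 0 0 0; 0 0 0 0"
}}

```text
t: 5.35
eef_pos: [0.5903, 0.2547, 0.0598]
tool_rot: [0.001, 0.213, 0.977, 0.001]
contact_force: [-1.1, -0.3, 5.6]
gripper_width: 0.595
grasp_force: 52.3
```

Gripped on the lid's width (0.6 × 85 ≈ 51 mm) with 52 N. Now the first anticlockwise twist (negative spin).

>>> {"method": "send_rows", "body": {
  "deltas": "0 0 0 -7.5; 0 0 0 -15; 0 0 0 -22.5; 0 0 0 -30; 0 0 0 -37.5"
}}

```text
t: 5.85
eef_pos: [0.5902, 0.2554, 0.0598]
tool_rot: [0.001, -0.114, 0.993, 0.001]
contact_force: [-1.1, 1.5, 5.3]
gripper_width: 0.595
grasp_force: 52.9
```

>>> {"method": "send_rows", "body": {
  "deltas": "0 0 0 -7.5; 0 0 0 -15; 0 0 0 -22.5; 0 0 0 -30; 0 0 0 -37.5"
}}

```text
t: 6.35
eef_pos: [0.5898, 0.2558, 0.0597]
tool_rot: [0.001, -0.428, 0.904, 0.001]
contact_force: [-0.7, 1.5, 5.0]
gripper_width: 0.595
grasp_force: 52.9
```

>>> {"method": "send_rows", "body": {
  "deltas": "0 0 0 0; 0 0 0 0; 0 0 0 0"
}}

```text
t: 6.65
eef_pos: [0.5898, 0.2558, 0.0597]
tool_rot: [0.001, -0.426, 0.905, 0.001]
contact_force: [-1.5, 2.1, 5.7]
gripper_width: 0.6
grasp_force: 52.4
```

```bash
python3 look.py w4.png red_lid; python3 -c "
from h import *
o=bot.get_obs();print(o['torque'],o['contact_force'])"
```

```text
6.7 [0.5898 0.2558 0.0598] [[-0.637, -0.771, 0.001], [-0.771, 0.637, 0.002], [-0.002, 0.0, -1.0]] [-0.371  0.589 -0.186  1.741  0.139  0.822  1.83 ]
red_lid [0.6958 0.2297 0.0014] 0.93 toolshift [-0.0473 -0.0983  0.0584]
red_lid [ 6.446e-01  1.426e-01 -4.000e-04] 0.92 toolshift [ 0.0525 -0.1144  0.06  ]
red_lid [0.4876 0.2638 0.0022] 0.64 toolshift [0.0591 0.0839 0.0575]
red_lid [0.593  0.2589 0.0828] 0.58 toolshift [-0.0045 -0.0004 -0.023 ]
 mask 317 277 15666 top 0.1202 circle [0.589  0.2549] 0.0263 mean [0.5876 0.2535 0.1194]
 mask 171 262 5750 top 0.0449 circle [0.6923 0.2274] 0.0333 mean [0.6851 0.2184 0.0442]
 mask 118 129 14493 top 0.0454 circle [0.6453 0.141 ] 0.0342 mean [0.6439 0.1405 0.0445]
 mask 453 126 7431 top 0.0353 circle [0.4907 0.2659] 0.0261 mean [0.4908 0.265  0.0345]
[0.29624171 0.34995018 0.04608407] [-1.21764027  1.5957642   4.83604995]
```

View pics/w4.png

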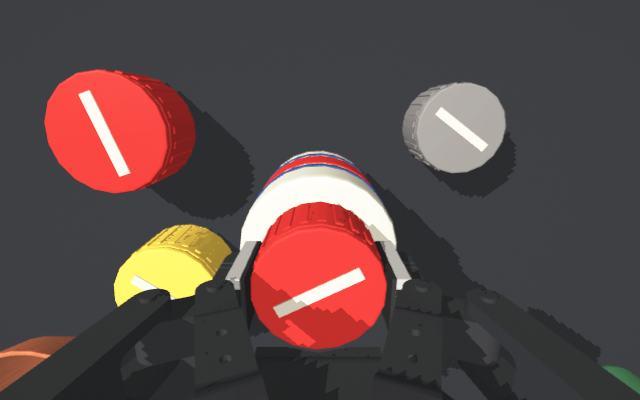

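The stripe kept its angle in the grip (centre (319,293)), so the lid turned with the tool by 75°, from heading 155° to 230°. Now I release, turn back and regrip.

>>> {"method": "send_rows", "body": {
  "deltas": "0 0 0 0; 0 0 0 0; 0 0 0 0; 0 0 0 0; 0 0 0 0",
  "claw": 1
}}

```text
t: 7.3
eef_pos: [0.5896, 0.2543, 0.0587]
tool_rot: [-0.0, -0.426, 0.905, -0.0]
contact_force: [-0.8, 0.6, -0.1]
gripper_width: 0.998
grasp_force: 0.0
```

>>> {"method": "send_rows", "body": {
  "deltas": "0 0 0 7.5; 0 0 0 15; 0 0 0 22.5; 0 0 0 30; 0 0 0 37.5"
}}

```text
t: 7.8
eef_pos: [0.5896, 0.2545, 0.0588]
tool_rot: [-0.0, -0.109, 0.994, 0.0]
contact_force: [-0.5, -0.6, 0.6]
gripper_width: 1.0
grasp_force: 0.0
```

>>> {"method": "send_rows", "body": {
  "deltas": "0 0 0 7.5; 0 0 0 15; 0 0 0 22.5; 0 0 0 30; 0 0 0 37.5"
}}

```text
t: 8.3
eef_pos: [0.5896, 0.2545, 0.0588]
tool_rot: [-0.0, 0.216, 0.976, 0.0]
contact_force: [0.9, -0.2, -0.2]
gripper_width: 1.0
grasp_force: 0.0
```

>>> {"method": "send_rows", "body": {
  "deltas": "0 0 0 0; 0 0 0 0; 0 0 0 0; 0 0 0 0; 0 0 0 0",
  "claw": 0
}}

```text
t: 8.8
eef_pos: [0.5899, 0.2547, 0.0592]
tool_rot: [0.0, 0.213, 0.977, 0.0]
contact_force: [-0.3, 1.2, 2.4]
gripper_width: 0.592
grasp_force: 52.0
```

>>> {"method": "send_rows", "body": {
  "deltas": "0 0 0 0; 0 0 0 0"
}}

```text
t: 9.0
eef_pos: [0.5899, 0.2547, 0.0592]
tool_rot: [0.0, 0.213, 0.977, 0.0]
contact_force: [-0.6, 1.0, 3.5]
gripper_width: 0.592
grasp_force: 52.1
```

>>> {"method": "send_rows", "body": {
  "deltas": "0 0 0 -7.5; 0 0 0 -15; 0 0 0 -22.5; 0 0 0 -30; 0 0 0 -37.5"
}}

```text
t: 9.5
eef_pos: [0.5899, 0.2553, 0.0592]
tool_rot: [0.0, -0.115, 0.993, 0.001]
contact_force: [1.0, 0.8, 2.2]
gripper_width: 0.595
grasp_force: 52.6
```

>>> {"method": "send_rows", "body": {
  "deltas": "0 0 0 -7.5; 0 0 0 -15; 0 0 0 -22.5; 0 0 0 -30; 0 0 0 -34.5"
}}

```text
t: 10.0
eef_pos: [0.5897, 0.2556, 0.0593]
tool_rot: [0.001, -0.404, 0.915, 0.001]
contact_force: [-0.6, 2.4, 2.9]
gripper_width: 0.592
grasp_force: 52.6
```

>>> {"method": "send_rows", "body": {
  "deltas": "0 0 0 0; 0 0 0 0; 0 0 0 0"
}}

```text
t: 10.3
eef_pos: [0.5897, 0.2555, 0.0592]
tool_rot: [0.0, -0.401, 0.916, 0.0]
contact_force: [0.0, 3.5, 4.4]
gripper_width: 0.593
grasp_force: 52.4
```

Run:
```python
from h import *
p=bot.read_camera("wrist"); o=bot.get_obs(); print(o["torque"],o["contact_force"],o["q"])
m=min(bot.masks_of(p,"red_lid"),key=lambda q:abs(np.nonzero(q["mask"])[1].mean()-318)+abs(np.nonzero(q["mask"])[0].mean()-280))["mask"]
m=cv2.morphologyEx(m.astype(np.uint8),cv2.MORPH_CLOSE,np.ones((15,15)))
im=p["img"]; s=(m>0)&(im[...,1]>110)&(im[...,2]>110)
v,u=np.nonzero(s); w=world(p,u,v); k=abs(w[:,2]-.119)<.008; w=w[k]
r=cv2.minAreaRect(w[:,:2].astype(np.float32)*1000); d=np.linalg.svd(w[:,:2]-w[:,:2].mean(0),full_matrices=False)[2][0]
print(len(w),r,"stripe deg",np.degrees(np.arctan2(d[1],d[0])), "z",np.median(w[:,2]))
```

```text
[ 0.92129917  0.12904809 -0.09689475] [0.43683225 4.77077324 4.64874388] [-0.37942385  0.58908409 -0.17341964  1.74242416  0.13053213  0.82011422
  1.78368279]
1279 ((588.861328125, 255.0979766845703), (37.721580505371094, 5.574917316436768), 58.96769332885742) stripe deg 59.00363731330756 z 0.12001048283872098
```

The stripe has turned about 150° in total, so the thread should be near 2.45 rad. I'll lift gently and watch the force.

>>> {"method": "send_rows", "body": {
  "deltas": "0 0 -0.002 0; 0 0 -0.004 0; 0 0 -0.006 0; 0 0 -0.006 0"
}}

```text
t: 10.8
eef_pos: [0.5894, 0.2531, 0.0646]
tool_rot: [-0.001, -0.401, 0.916, -0.001]
contact_force: [-0.3, 0.8, -2.2]
gripper_width: 0.592
grasp_force: 54.4
```

>>> {"method": "send_rows", "body": {
  "deltas": "0 0 -0.015 0; 0 0 -0.03 0; 0 0 -0.045 0; 0 0 -0.06 0; 0 0 -0.06 0"
}}

```text
t: 11.3
eef_pos: [0.5915, 0.2552, 0.1286]
tool_rot: [0.003, -0.402, 0.916, 0.0]
contact_force: [-0.2, -0.1, 0.4]
gripper_width: 0.59
grasp_force: 54.4
```

>>> {"method": "send_rows", "body": {
  "deltas": "0 0 -0.03 0; 0 0 -0.05 0; 0 0 -0.05 0"
}}

```text
t: 11.6
eef_pos: [0.5913, 0.2553, 0.178]
tool_rot: [0.003, -0.402, 0.916, 0.0]
contact_force: [0.9, 0.1, -0.5]
gripper_width: 0.592
grasp_force: 54.4
```

```bash
python3 look.py w5.png red_lid board
python3 - <<'E'
from h import *
p=bot.read_camera("side"); save(p,"s5.png")
for q in bot.masks_of(p,"red_lid"):
    v,u=np.nonzero(q["mask"]); w=world(p,u,v); print(int(u.mean()),int(v.mean()),np.round(np.percentile(w,[3,50,97],axis=0),3).tolist())
o=bot.get_obs();print(o["grasp_force"],o["gripper_width"])
E
```

```text
11.65 [0.5903 0.2548 0.1761] [[-0.677, -0.736, 0.002], [-0.736, 0.677, 0.001], [-0.002, -0.001, -1.0]] [-0.367  0.458 -0.187  1.658  0.096  1.033  1.813]
red_lid [0.4864 0.2659 0.0009] 0.84 toolshift [0.0626 0.0842 0.1749]
red_lid [ 6.440e-01  1.414e-01 -3.000e-04] 0.81 toolshift [ 0.0475 -0.1161  0.1764]
red_lid [0.6952 0.2305 0.0012] 0.72 toolshift [-0.0528 -0.0934  0.1751]
red_lid [0.5944 0.2585 0.2016] 0.62 toolshift [-0.0056 -0.0005 -0.0255]
 mask 227 223 3884 top 0.0452 circle [0.6945 0.2319] 0.0336 mean [0.6927 0.2282 0.0443]
 mask 317 278 15848 top 0.2389 circle [0.5906 0.2546] 0.0263 mean [0.5891 0.2534 0.2382]
 mask 403 113 2879 top 0.0354 circle [0.4909 0.2658] 0.026 mean [0.4909 0.2655 0.0345]
 mask 192 126 5132 top 0.0455 circle [0.6455 0.141 ] 0.0336 mean [0.6446 0.1408 0.0445]
352 185 [[0.613, 0.105, 0.005], [0.643, 0.118, 0.039], [0.674, 0.162, 0.048]]
366 165 [[0.662, 0.196, 0.003], [0.695, 0.21, 0.041], [0.725, 0.263, 0.047]]
289 166 [[0.466, 0.238, 0.002], [0.492, 0.249, 0.029], [0.516, 0.3, 0.038]]
322 94 [[0.563, 0.225, 0.203], [0.583, 0.232, 0.225], [0.6, 0.271, 0.236]]
54.44656815379858 0.5960860859553393
```

View pics/w5.png

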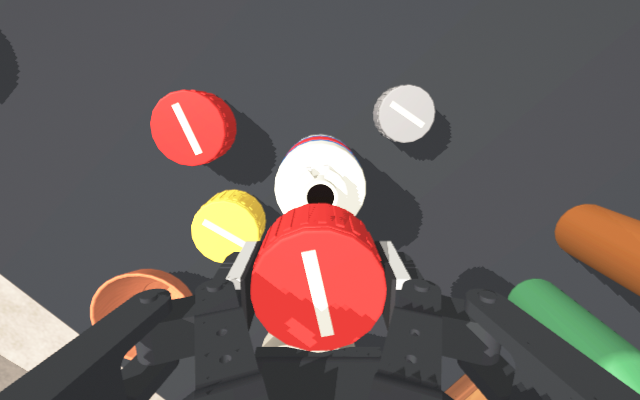

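The lid hangs level in the grip at (317,278), with its underside 28.5 mm above the TCP. The open jar neck shows at (320,195). Next I carry it over the board.

>>> {"method": "send_rows", "body": {
  "deltas": "0.03 -0.012 0 0; 0.065 -0.026 0 0; 0.1 -0.04 0 0; 0.135 -0.054 0 0; 0.17 -0.068 0 0"
}}

```text
t: 12.45
eef_pos: [0.5236, 0.0819, 0.1743]
tool_rot: [-0.0, -0.402, 0.916, 0.0]
contact_force: [0.5, -0.1, -0.2]
gripper_width: 0.591
grasp_force: 54.4
```

>>> {"method": "send_rows", "body": {
  "deltas": "0.035 -0.014 0 0; 0.065 -0.026 0 0; 0.09 -0.036 0.03 0; 0.09 -0.036 0.06 0; 0.09 -0.036 0.06 0"
}}

```text
t: 12.95
eef_pos: [0.4866, -0.0084, 0.1117]
tool_rot: [-0.004, -0.401, 0.916, 0.001]
contact_force: [0.6, 0.7, -0.4]
gripper_width: 0.595
grasp_force: 54.4
```

```bash
python3 look.py w6.png red_lid board
python3 - <<'E'
from h import *
for c in ("scene","side"):
    p=bot.read_camera(c)
    for q in bot.masks_of(p,"board")[:1]:
        v,u=np.nonzero(q["mask"]); w=world(p,u,v); s=w[(abs(w[:,2]-.013)<.004)]; print(c,q["confidence"],cv2.minEnclosingCircle(s[:,:2].astype(np.float32)))
    print([np.round(q["xyz"],3) for q in bot.landmark_of(p,"board")])
E
```

```text
13.0 [ 0.4884 -0.0074  0.1136] [[-0.677, -0.736, -0.004], [-0.736, 0.677, -0.0], [0.003, 0.003, -1.0]] [-0.011  0.297 -0.119  2.07   0.049  0.781  2.238]
red_lid [ 0.4887 -0.0065  0.1315] 0.56 toolshift [-0.0007  0.0004 -0.0179]
 mask 317 278 15773 top 0.1726 circle [ 0.4862 -0.0089] 0.0262 mean [ 0.4851 -0.0101  0.1719]
 mask 478 389 163 top 0.0272 circle [0.5069 0.2452] 0.0044 mean [0.5063 0.2453 0.0265]
board [ 0.493  -0.0053  0.0015] 0.78 toolshift [-0.0049 -0.0023  0.112 ]
 mask 311 168 18310 top 0.0133 circle [ 0.4897 -0.0099] 0.0749 mean [ 0.4768 -0.0248  0.0124]
scene 0.87 ((0.4915039539337158, -0.010034129023551941), 0.0764419212937355)
[array([ 0.49 , -0.007, -0.   ])]
side 0.59 ((0.48879772424697876, -0.012422299012541771), 0.0756586566567421)
[]
```

Centred over the board to within 5 mm. Lowering.

>>> {"method": "send_rows", "body": {
  "deltas": "0 0 0.03 0; 0 0 0.06 0; 0 0 0.09 0; 0 0 0.11 0; 0 0 0.11 0"
}}

```text
t: 14.0
eef_pos: [0.488, -0.0073, 0.0027]
tool_rot: [-0.002, -0.402, 0.916, 0.001]
contact_force: [-0.2, 0.1, -1.8]
gripper_width: 0.592
grasp_force: 54.4
```

>>> {"method": "send_rows", "body": {
  "deltas": "0 0 0.005 0; 0 0 0.01 0; 0 0 0.014 0; 0 0 0.014 0"
}}

```text
t: 14.4
eef_pos: [0.4902, -0.0073, -0.009]
tool_rot: [0.0, -0.402, 0.916, -0.0]
contact_force: [0.3, -0.8, -0.7]
gripper_width: 0.59
grasp_force: 54.4
```

```bash
python3 look.py w7.png red_lid; python3 -c "
from h import *
o=bot.get_obs();print(o['contact_force'],o['grasp_force'])"
```

```text
14.45 [ 0.4903 -0.0073 -0.0088] [[-0.677, -0.736, 0.0], [-0.736, 0.677, 0.0], [-0.0, -0.0, -1.0]] [-0.034  0.508 -0.096  2.137  0.098  0.5    2.194]
red_lid [ 0.4897 -0.0064  0.0125] 0.93 toolshift [-0.0003  0.001  -0.0213]
 mask 317 278 15953 top 0.052 circle [ 0.4894 -0.0074] 0.0267 mean [ 0.4882 -0.009   0.0513]
[ 0.3331583  -0.13804593 -0.51084376] 54.43626428022981
```

>>> {"method": "send_rows", "body": {
  "deltas": "0 0 0.002 0; 0 0 0.004 0; 0 0 0.005 0; 0 0 0.005 0"
}}

```text
t: 14.95
eef_pos: [0.49, -0.0073, -0.0138]
tool_rot: [-0.0, -0.402, 0.916, -0.0]
contact_force: [-1.2, -0.0, 5.2]
gripper_width: 0.593
grasp_force: 55.0
```

>>> {"method": "send_rows", "body": {
  "deltas": "0 0 0.001 0; 0 0 0.001 0; 0 0 0.001 0"
}}

```text
t: 15.25
eef_pos: [0.4901, -0.0073, -0.0139]
tool_rot: [-0.0, -0.402, 0.916, -0.0]
contact_force: [-5.0, -0.3, 17.6]
gripper_width: 0.59
grasp_force: 56.2
```

The board now bears the lid (force up to 17 N). I ease off 1 mm, release and go straight up.

>>> {"method": "send_rows", "body": {
  "deltas": "0 0 -0.001 0; 0 0 -0.001 0"
}}

```text
t: 15.45
eef_pos: [0.4903, -0.0073, -0.0139]
tool_rot: [0.0, -0.402, 0.916, -0.0]
contact_force: [-1.7, 0.5, 6.0]
gripper_width: 0.594
grasp_force: 55.0
```

>>> {"method": "send_rows", "body": {
  "deltas": "0 0 0 0; 0 0 0 0; 0 0 0 0; 0 0 0 0; 0 0 0 0",
  "claw": 1
}}

```text
t: 15.95
eef_pos: [0.49, -0.0073, -0.0142]
tool_rot: [-0.0, -0.402, 0.916, 0.0]
contact_force: [-0.1, 0.4, 0.2]
gripper_width: 0.998
grasp_force: 0.0
```

>>> {"method": "send_rows", "body": {
  "deltas": "0 0 -0.02 0; 0 0 -0.05 0; 0 0 -0.09 0; 0 0 -0.13 0; 0 0 -0.15 0"
}}

```text
t: 16.45
eef_pos: [0.4916, -0.0072, 0.1392]
tool_rot: [0.002, -0.402, 0.916, -0.001]
contact_force: [0.1, -0.1, -0.7]
gripper_width: 0.998
grasp_force: 0.0
```

>>> {"method": "send_rows", "body": {
  "deltas": "0 0 0 0; 0 0 0 0; 0 0 0 0; 0 0 0 0; 0 0 0 0"
}}

```text
t: 16.95
eef_pos: [0.4894, -0.0073, 0.1349]
tool_rot: [-0.001, -0.402, 0.916, 0.0]
contact_force: [-0.3, -0.1, 0.5]
gripper_width: 0.997
grasp_force: 0.0
```

```bash
python3 look.py w8.png red_lid board
python3 - <<'E'
from h import *
p=bot.read_camera("scene"); print([np.round(q["xyz"],3) for q in bot.landmark_of(p,"green_lid")])
save(p,"end.png")
E
```

```text
17.0 [ 0.4896 -0.0073  0.1351] [[-0.677, -0.736, -0.002], [-0.736, 0.677, -0.0], [0.001, 0.001, -1.0]] [-0.006  0.267 -0.124  2.051  0.044  0.828  2.242]
red_lid [ 0.4932 -0.0072  0.0094] 0.67 toolshift [-0.0026 -0.0027  0.1257]
 mask 509 389 436 top 0.0357 circle [0.4878 0.2765] 0.0159 mean [0.4869 0.2771 0.0349]
 mask 316 190 3391 top 0.0474 circle [ 0.4898 -0.0078] 0.026 mean [ 0.4891 -0.0082  0.0465]
 mask 309 348 100 top 0.0086 circle [0.6193 0.122 ] 0.0117 mean [0.6186 0.1214 0.0068]
 mask 314 174 17580 top 0.0134 circle [ 0.4898 -0.0097] 0.0749 mean [ 0.486  -0.0146  0.0125]
[array([ 0.468, -0.23 ,  0.084]), array([ 0.487, -0.008,  0.015])]
```

View pics/end.png

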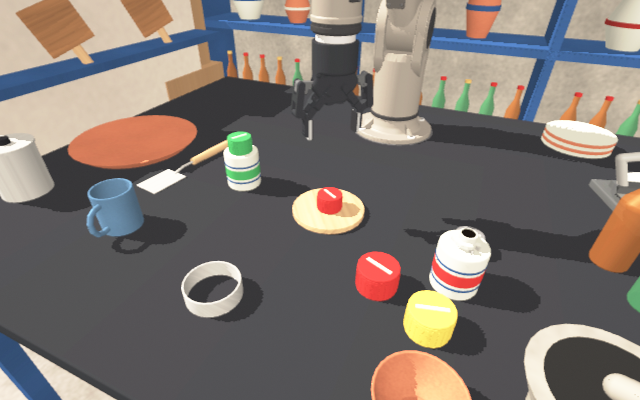

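The lid sits flat in the middle of the board at (329,201), 2 mm off centre. The jar at (460,262) is open and the green lid is untouched.

```bash
python3 -c "
from station import bot
print(bot.hand_in())"
```

```text
the job is handed in; nothing more can be done
None
```

The red lid is unscrewed in two twists, lifted off and set flat on the board about 2 mm from its centre; the green lid is still on its jar, and the job is handed in at about 17 s (the verdict was not shown).

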